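# Pack the prism and sweep the toy tray level

### The arm

A 7-joint arm with a two-finger parallel gripper is mounted at the origin on the work surface. World frame = base frame: x ahead of the robot, y to its left, z up, the work surface at z = 0. Lengths are in m, angles in rad, forces in N, time in s.
With the tool pointing down it reaches from about 0.425 to 0.925 m from the base axis. Payload 6.8 kg.
Tool frame: the origin (TCP) lies on the centre line of the jaws, within the pads' length; the fingertips stand 25 mm ahead of it and the grasp point (between the pads) lies 6 mm ahead of it; z points along the fingers, y is the line along which they close (so a half turn about z gives the same grasp; the last joint's range is limited). The gripper opens to 85 mm and grips with 20 to 120 N. Pads are 22 mm wide; open, the fingers measure 114 mm over their backs; the gripper's body (76 mm by 85 mm) begins 54 mm behind the grasp point. The pads swing forward as they close: fully open they stand 13 mm farther back than shut.
Start: joints at [1.225, 0.477, 0.022, 1.555, -0.011, 1.109, -0.083], TCP at [0.159, -0.656, 0.256] pointing down, gripper open.
Joint ranges: [-2.96, 2.96], [-0.34, 2.1], [-1.41, 1.46], [0.24, 2.44], [-1.37, 4.51], [0.17, 1.92], [-2.96, 2.96]. Speed limits (rad/s): [2.39, 2.39, 3.14, 3.14, 3.14, 3.14, 3.14].

### API

Orientations are given as a rotation vector (axis times angle).
In Python, from bench import telemetry, grab_frame, job gives the robot as it stands.
- The arm moves only by the tool apply_moves, never from a script. Its argument "rows" is a list of rows, each a list of 2 entries, a list of its own where there are three numbers: the shift along the tool's x, y, z each as a share of 250 mm, from -1 to 1, then the turn, a rotation vector about the tool's x, y, z each as a share of pi rad, from -1 to 1. A call has 1 to 10 rows; each row is the pose to reach, as a shift and turn from the pose commanded when the call began, along the tool's axes at that moment, turning the shorter way round; what a row does not reach only later rows make up. A row lasts 1/8 s, in which the tool goes at most 62.5 mm and 10.7 degrees, less where a joint would pass 70% of its speed; a pose out of reach is approached as far as the arm can. A call with a number of a shift or a turn outside -1 to 1 is refused whole. A call with a gripper value outside its range is refused whole. "jaw" is the gripper's target within -1 to 1 (fully open at 1, half-way at 0, shut at -1), set as the call begins (left out, the last holds). The fingers move at their own pace and stop on an object; "newtons" is the grip in N (left out, the last holds). Time passes only in rows, so rows that repeat a pose let the fingers close. It gives the time, the measured TCP pose, the force, the opening and the grip force at its end, in the units of the state.
- telemetry.get_obs(): the state, without advancing time (a new reading comes with each control period).
- grab_frame(name): name is "side" or "top"; returns a dict with "frame" (400x640x3 uint8, red, green, blue), "vertical_fov" (degrees; the focal length in pixels is half the picture's height over the tangent of half this angle, whatever the lens; pixels are square), "cx", "cy" (the principal point, pixels), "k1" (the pictures are not rectified: a ray, as slopes to the right and down, at radius r is drawn at 1 + k1 r^2 times it, then the intrinsics apply), "origin" and "attitude" of the camera in the world. Camera axes: x right, y up, looking along -z (the intrinsics and any distortion apply to the point x, -y, -z); pixel columns grow to the right and rows downward; lengths in m; the calibration is good to about 2 mm. A picture is of the moment at which its call begins. There is no depth.
- job.hand_in(): hands the job in; it is judged then, once.
The state is a dict: "clock": time; "joints": joint angles; "qvel": joint speeds; "tau": joint torques, N m; "tcp_pos": TCP position; "orientation": TCP orientation; "contact_force": force on the tool from outside, world axes, zero at the start; "moment": the same for the moment, N m; "grip_width": finger opening in m; "gripper_force": force on a finger pad.
Only numpy, scipy, OpenCV 4.12 (cv2) and the standard library are available. Lean on these libraries where they do the work, as an engineer would, in place of code of your own. Each camera call takes 0.05 s, during which the arm holds its last target. There are 200 camera calls.

### The job

Put the acrylic prism into the empty place in the open toy tray, lying on one of its long sides and set down rather than dropped, so that nothing stands above the rim. Then check it by sliding the tray's cross bar over the toys all the way from the end where it is parked to the other end, without forcing it if it catches. Let go, and leave the other toys in the tray and the things beside it where they are.

Things in the scene. Friction and masses are not known exactly. Their poses are not given: they have to be found in the camera images.
- tray: Open beech toy tray, fixed to the shelf (sizes here and below in mm). Outside 148 (its x) by 254 (its y) by 53 high (rim). Origin: centre of its underside; x across, y lengthwise, z up. Inside space 136 (x) by 174 (y), floor 5 above the underside; side walls 6 thick; beyond the inside space at either end is a solid ledge 40 long, level with the rim. Along y the inside has three places, centred at y = -58, 0 and +58: two hold toys, one is empty.
- bar (a joint): Slide of the aluminium cross bar along the tray's two long rims towards the tray's +y, in m: 0 is parked over the ledge at the -y end (starts 0 to 0.010), 0.214 is its stop over the ledge at the +y end. It cannot lift off, stays where it is left and takes about 2 N to slide. It spans the whole width of the tray, is 22 wide (y) and 8 thick, its underside 1.5 above the rim, so it catches on anything that stands up.
- bar_grip (a point): Centre of the upright grip fin in the middle of the cross bar: 44 long (tray x), 14 thick (tray y), 18 high; this point is half-way up, 71.5 above the shelf; the bar's top face is 9 below it. Axes parallel to the tray's.
- pad_top (a point): Centre of the top face of the bare cork pad (124 by 52, 2 thick, fixed) that lies on the tray's floor in the empty place; its top is 7 above the shelf. The clear space over it is at least 61 along the tray's y and 136 along its x. Axes parallel to the tray's.
- prism_center (a point): The loose acrylic prism, 66 long (its x), triangular section 48 wide at the base (its y) and 40 high, 0.08 kg, lying on a long side on the shelf with a ridge on top and upright flat triangular ends, which can be gripped. This point is in its middle, half-way up, 20 above its underside. Its length fits the empty place only across the tray (tray x).
- clacker_center (a point): Loose cherry wood clacker lying in the tray, 120 (x) by 52 (y) by 38 high; two slabs with a round handle at +x. This point is in its middle, half-way up.
- shaker_center (a point): Loose wooden shaker block with dark bands lying in the tray, 120 (x) by 52 (y) by 36 high. This point is in its middle, half-way up.
- ring: Bystander: loose mint hard silicone ring lying flat on the shelf, 80 across, hole 48, 16 high. Origin: centre of its underside.
- bell: Bystander: loose stainless bell cylinder standing upright, 44 across, 70 high. Origin: centre of its underside.
- clipbox: Bystander: closed grey plastic box with a spring clip lid, 96 (x) by 136 (y) by 62 high, 0.6 kg. Origin: centre of its underside.
Not all that is in view belongs to the job. What is shaped like the part that bears prism_center but brown or pink is not meant.

How it is judged:
On the way, in this order (a step that is already met when the one before it is completed fails the run):
1. the prism lies in the tray below the rim, let go, the other toys still in the tray, with the bar still at its parked end (within 40 mm) (x of prism_center in the frame of tray between -0.06 and 0.06 m and y of prism_center in the frame of tray between -0.075 and 0.075 m and z of prism_center in the frame of tray below 0.03 m and x of clacker_center in the frame of tray between -0.06 and 0.06 m and y of clacker_center in the frame of tray between -0.075 and 0.075 m and z of each of clacker_center, shaker_center in the frame of tray below 0.029 m and x of shaker_center in the frame of tray between -0.06 and 0.06 m and y of shaker_center in the frame of tray between -0.075 and 0.075 m and contact force between the fingers and prism below 0.05 N and linear speed of prism below 0.03 m/s and value of joint bar below 0.04 m), for 0.2 s.
2. the bar has swept half-way over the toys, all of them still below the rim (x of prism_center in the frame of tray between -0.06 and 0.06 m and y of prism_center in the frame of tray between -0.075 and 0.075 m and z of prism_center in the frame of tray below 0.03 m and x of clacker_center in the frame of tray between -0.06 and 0.06 m and y of clacker_center in the frame of tray between -0.075 and 0.075 m and z of each of clacker_center, shaker_center in the frame of tray below 0.029 m and x of shaker_center in the frame of tray between -0.06 and 0.06 m and y of shaker_center in the frame of tray between -0.075 and 0.075 m and value of joint bar above 0.1 m).
At the end, for the whole second after the job is handed in: The bar is within 12 mm of its stop at the far (+y) end; prism, clacker and shaker lie at rest inside the tray: the prism's centre point less than 30 mm, the other two's less than 29 mm above the tray's underside (so all are below the rim); prism and bar let go (x of prism_center in the frame of tray between -0.06 and 0.06 m and y of prism_center in the frame of tray between -0.075 and 0.075 m and z of prism_center in the frame of tray below 0.03 m and x of clacker_center in the frame of tray between -0.06 and 0.06 m and y of clacker_center in the frame of tray between -0.075 and 0.075 m and z of each of clacker_center, shaker_center in the frame of tray below 0.029 m and x of shaker_center in the frame of tray between -0.06 and 0.06 m and y of shaker_center in the frame of tray between -0.075 and 0.075 m and value of joint bar above 0.202 m and contact force between the fingers and prism below 0.05 N and linear speed of each of prism, clacker, shaker below 0.02 m/s and contact force between the fingers and bar below 0.05 N); the robot touches nothing.
It fails at once if ring, bell or grey box shifted by more than 25 mm (distance of any of ring, bell, clipbox from where it was at the start of the episode above 0.025 m).
It fails at once if the prism dropped into the tray from more than about 40 mm (x of prism_center in the frame of tray between -0.074 and 0.074 m and y of prism_center in the frame of tray between -0.087 and 0.087 m and z of prism_center in the frame of tray between 0.068 and 1 m and contact force between the fingers and prism below 0.05 N and linear speed of prism above 0.1 m/s and contact force between prism and anything else below 0.01 N).
It fails at once if the bar forced against a toy with more than 12 N (contact force between bar and prism above 12 N or contact force between bar and clacker above 12 N or contact force between bar and shaker above 12 N).
It also fails if it takes over 51 s, if anything falls off the work surface, if the arm or the gripper's body presses on something with over 40 N, if the wrist force passes 120 N, or if a joint passes its speed limit or range.

## Working session

There is one attempt and no reset: what is moved stays moved. The work goes in short steps, Python scripts to look and compute and a tool call to move; the robot and the scene stay as the last step left them, time stands still between calls to the robot, and variables do not carry over. Pictures are saved under pics/ and viewed, at most 10 in all, crops included, and the job is handed in when it is done.

Besides the shell and the picture viewer there is one more tool, called after "Emit:" as name(argument=value, ...) on one line, values as JSON. apply_moves: Moves the arm, as the interface text tells. Its arguments: {"type":"object","properties":{"rows":{"type":"array"},"jaw":{"type":"number"},"newtons":{"type":"number"}},"required":["rows"]}

```bash
mkdir -p pics; cat > h.py <<'E'
import numpy as np, cv2
from scipy.spatial.transform import Rotation as R
from bench import telemetry, grab_frame, job
def rot(a):
    a=np.array(a,float)
    if a.shape==(3,3): return a
    return R.from_rotvec(a).as_matrix() if a.size==3 else R.from_quat(a).as_matrix()
def cam(f):
    h,w=f['frame'].shape[:2]; fl=h/2/np.tan(np.radians(f['vertical_fov'])/2)
    K=np.array([[fl,0,f['cx']],[0,fl,f['cy']],[0,0,1]]); D=np.array([f['k1'],0,0,0.]); return K,D
def ray(f,px):
    K,D=cam(f); p=cv2.undistortPoints(np.array(px,float).reshape(-1,1,2),K,D).reshape(-1,2)
    d=np.c_[p[:,0],-p[:,1],-np.ones(len(p))]
    return np.array(f['origin']),d@rot(f['attitude']).T
def plane(f,px,z):
    o,d=ray(f,px); return o+d*((z-o[2])/d[:,2])[:,None]
def proj(f,P):
    K,D=cam(f); c=(np.array(P,float).reshape(-1,3)-np.array(f['origin']))@rot(f['attitude'])
    return cv2.projectPoints((c*[1,-1,-1]).reshape(-1,1,3),np.zeros(3),np.zeros(3),K,D)[0].reshape(-1,2)
E
python3 - <<'E'
from h import *
for n in('top','side'):
    f=grab_frame(n); cv2.imwrite(f'pics/{n}0.png',f['frame'][...,::-1]); print({k:v for k,v in f.items() if k!='frame'})
print(telemetry.get_obs())
E
```

```text
{'vertical_fov': 54.356429193575075, 'cx': 317.98333865911957, 'cy': 195.7238612113773, 'k1': 0.02283894979289999, 'origin': array([0.39859706, 0.01244644, 1.14192894]), 'attitude': array([ 0.10355698, -0.06400632, -1.57569381])}
{'vertical_fov': 43.309154560279055, 'cx': 323.6166790101568, 'cy': 197.94700633342143, 'k1': -0.014163533958709323, 'origin': array([0.41089535, 1.08253465, 0.83337398]), 'attitude': array([ 0.07955468, -1.38843815, -2.73390893])}
{'clock': 0.1, 'joints': array([ 1.22490598,  0.47770326,  0.02234153,  1.55631307, -0.01149752,
        1.10928565, -0.08310761]), 'qvel': array([-0.00072276, -0.00207362,  0.00048517, -0.00218943, -0.00122722,
        0.0013756 , -0.00042163]), 'tau': array([ 4.05095067e-03, -5.97760499e+01,  1.61377285e+00, -2.81954920e+01,
        1.28530574e-02,  5.10197977e-03,  2.77205663e-05]), 'tcp_pos': array([ 0.15888395, -0.6555515 ,  0.25544907]), 'orientation': array([-3.11786993e+00, -3.72479973e-01,  4.73642983e-04]), 'contact_force': array([ 0.2902694 , -0.63827256,  0.26840807]), 'moment': array([0.01652252, 0.01359071, 0.00340001]), 'gripper_force': 0.0, 'grip_width': 0.08542877894858134}
```

View pics/top0.png

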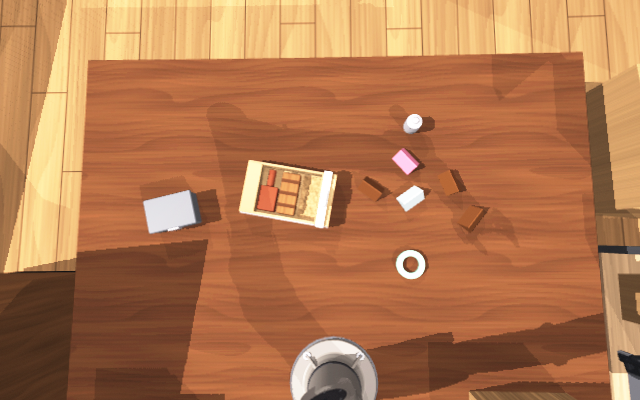

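View pics/side0.png

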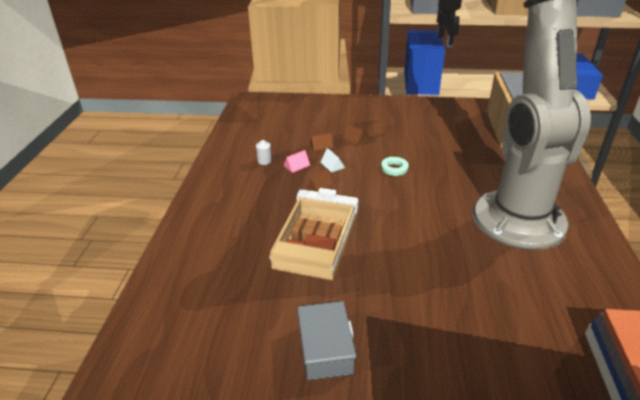

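Candidates (top picture): white/cyan prism (411,198), pink (405,161), brown (373,188), (451,182), (473,217). The clear pale one at (411,198) / side (332,160) fits acrylic, since the others are brown or pink. The empty cork place is next to the bar, around (310,195). I'll confirm with a crop.

```bash
python3 - <<'E'
import cv2,numpy as np
a=cv2.imread('pics/top0.png'); b=cv2.imread('pics/side0.png')
A=cv2.resize(a[155:245,235:335],None,fx=4,fy=4,interpolation=cv2.INTER_CUBIC)
B=cv2.resize(a[165:210,355:455],None,fx=4,fy=4,interpolation=cv2.INTER_CUBIC)
C=cv2.resize(b[145:180,300:360],None,fx=6,fy=6,interpolation=cv2.INTER_CUBIC)
im=np.zeros((580,800,3),np.uint8); im[:360,:400]=A; im[:180,400:]=B; im[200:410,400:760]=C
cv2.imwrite('pics/crop0.png',im)
E
```

```text
(no output)
```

View pics/crop0.png

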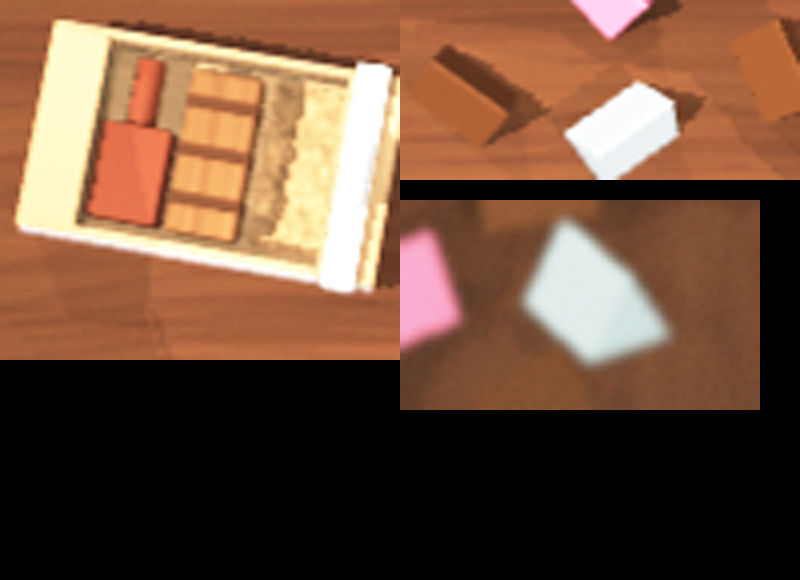

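The crop confirms it: the pale prism has base corners at crop (565,132), (605,180), (679,135), (637,82). The bar's top corners are at (357,62), (392,67), (355,292), (320,287), and the left rim corners at (58,20), (18,228). The empty cork place lies between shaker and bar.

```bash
python3 - <<'E'
from h import *
t=grab_frame('top'); s=grab_frame('side')
c=lambda L,ox,oy,x0,y0,k:[(x0+(u-ox)/k-.5+.5/k,y0+(v-oy)/k-.5+.5/k) for u,v in L]
np.set_printoptions(precision=4,suppress=True)
P=plane(t,c([(565,132),(605,180),(679,135),(637,82)],400,0,355,165,4),0); print('prism top',P,P.mean(0))
print('apex -y end',plane(t,c([(675,97)],400,0,355,165,4),.04))
S=plane(s,c([(590,365),(670,335),(525,297)],400,200,300,145,6),0); print('prism side',S, (S[1]+S[2])/2)
print('ridge side',plane(s,c([(630,270),(565,218)],400,200,300,145,6),.04))
B=plane(t,c([(357,62),(392,67),(355,292),(320,287)],0,0,235,155,4),.0625); print('bar',B,B.mean(0))
L=plane(t,c([(58,20),(18,228),(112,42),(78,222)],0,0,235,155,4),.053); print('tray L',L)
m=cv2.cvtColor(s['frame'],cv2.COLOR_RGB2HSV); 
cv2.imwrite('pics/c1.png',cv2.resize(s['frame'][180:290,260:370,::-1],None,fx=5,fy=5,interpolation=cv2.INTER_CUBIC))
E
```

```text
prism top [[ 0.5135 -0.1874  0.    ]
 [ 0.4781 -0.2154  0.    ]
 [ 0.5106 -0.27    0.    ]
 [ 0.5499 -0.2408  0.    ]] [ 0.513  -0.2284  0.    ]
apex -y end [[ 0.5337 -0.2582  0.04  ]]
prism side [[ 0.5126 -0.1876  0.    ]
 [ 0.474  -0.2183  0.    ]
 [ 0.5513 -0.2496  0.    ]] [ 0.5127 -0.234   0.    ]
ridge side [[ 0.4944 -0.2148  0.04  ]
 [ 0.5313 -0.2637  0.04  ]]
bar [[ 0.5863  0.0224  0.0625]
 [ 0.5825 -0.0021  0.0625]
 [ 0.4255  0.0249  0.0625]
 [ 0.429   0.0491  0.0625]] [0.5058 0.0236 0.0625]
tray L [[0.6203 0.2354 0.053 ]
 [0.472  0.2616 0.053 ]
 [0.604  0.1966 0.053 ]
 [0.4759 0.2194 0.053 ]]
```

View pics/c1.png

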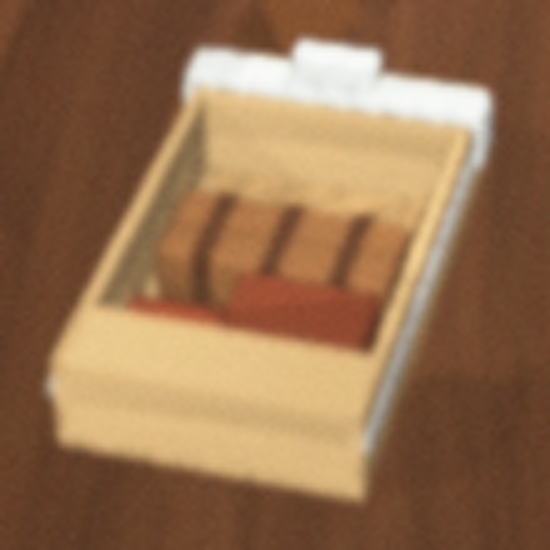

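The side crop shows the cork place empty and the bar parked: its grip is at crop (337,62), and the tray's near lower corners are at (60,442) and (362,497). Next I cross-check the tray and work out the approach.

```bash
cat >> h.py <<'E'
np.set_printoptions(precision=4,suppress=True)
def plan(xyz,yaw):  # yaw: world angle (deg) of tool y; tool straight down
    o=telemetry.get_obs(); M=rot(o['orientation']); a=np.radians(yaw)
    y=np.array([np.cos(a),np.sin(a),0]); z=np.array([0,0,-1.]); T=np.c_[np.cross(y,z),y,z]
    print('t',round(float(o['clock']),2),'tcp',o['tcp_pos'],'yaw',np.degrees(np.arctan2(M[1,1],M[0,1])),'w',o['grip_width'])
    print('shift',M.T@(np.array(xyz)-o['tcp_pos'])/.25,'turn',R.from_matrix(M.T@T).as_rotvec()/np.pi)
E
python3 - <<'E'
from h import *
s=grab_frame('side')
q=lambda L:[(260+u/5-.4,180+v/5-.4) for u,v in L]
Z=plane(s,q([(60,442),(362,497)]),0); print(Z,Z.mean(0)-.127*np.array([.172,.985,0]))
print('inner far end rim',plane(s,q([(100,305),(365,350)]),.053))
plan((.513,-.232,.12),-55)
E
```

```text
[[0.6211 0.2345 0.    ]
 [0.4761 0.2595 0.    ]] [0.5268 0.1219 0.    ]
inner far end rim [[0.6048 0.1958 0.053 ]
 [0.4778 0.2178 0.053 ]]
t 0.25 tcp [ 0.159  -0.6558  0.2558] yaw -76.37365651031975 w 0.08547043049109082
shift [ 1.7757 -1.3132  0.5444] turn [-0.0003 -0.     -0.1187]
```

Emit:
apply_moves(rows=[[[0.9,-0.65,0.1],[0,0,-0.06]],[[0.9,-0.65,0.1],[0,0,-0.06]],[[0.9,-0.65,0.1],[0,0,-0.06]],[[0.9,-0.65,0.1],[0,0,-0.06]],[[0.9,-0.65,0.1],[0,0,-0.06]],[[0.9,-0.65,0.1],[0,0,-0.06]]], jaw=1, newtons=25)

```text
clock: 1.0
tcp_pos: [0.3416, -0.4427, 0.2312]
orientation: [-3.068, -0.672, -0.001]
contact_force: [-0.3, 0.8, 0.2]
grip_width: 0.0854
gripper_force: 0.0
```

```bash
python3 -c "
from h import *
plan((.513,-.232,.12),-55)"
```

```text
t 1.0 tcp [ 0.3416 -0.4427  0.2312] yaw -65.27361740400778 w 0.08536817249899453
shift [ 0.9749 -0.4784  0.4461] turn [-0.0002 -0.0003 -0.0571]
```

Emit:
apply_moves(rows=[[[0.975,-0.48,0.3],[0,0,-0.057]],[[0.975,-0.48,0.3],[0,0,-0.057]],[[0.975,-0.48,0.3],[0,0,-0.057]],[[0.975,-0.48,0.3],[0,0,-0.057]],[[0.975,-0.48,0.446],[0,0,-0.057]],[[0.975,-0.48,0.446],[0,0,-0.057]],[[0.975,-0.48,0.446],[0,0,-0.057]]])

```text
clock: 1.88
tcp_pos: [0.5111, -0.2372, 0.1201]
orientation: [2.999, 0.933, -0.001]
contact_force: [-0.7, -0.9, 0.5]
grip_width: 0.0851
gripper_force: 0.0
```

```bash
python3 -c "
from h import *
plan((.513,-.232,.034),-55)
f=grab_frame('top');g=grab_frame('side')
a=cv2.resize(f['frame'][150:250,350:470,::-1],(480,400),interpolation=cv2.INTER_CUBIC)
b=cv2.resize(g['frame'][110:185,290:370,::-1],(320,300),interpolation=cv2.INTER_CUBIC)
im=np.zeros((400,800,3),np.uint8);im[:,:480]=a;im[:300,480:]=b
cv2.imwrite('pics/c2.png',im)"
```

```text
t 1.88 tcp [ 0.5111 -0.2372  0.1201] yaw -55.45185810570021 w 0.08508512813036383
shift [ 0.0183 -0.0132  0.3445] turn [ 0.0002  0.0003 -0.0025]
```

View pics/c2.png

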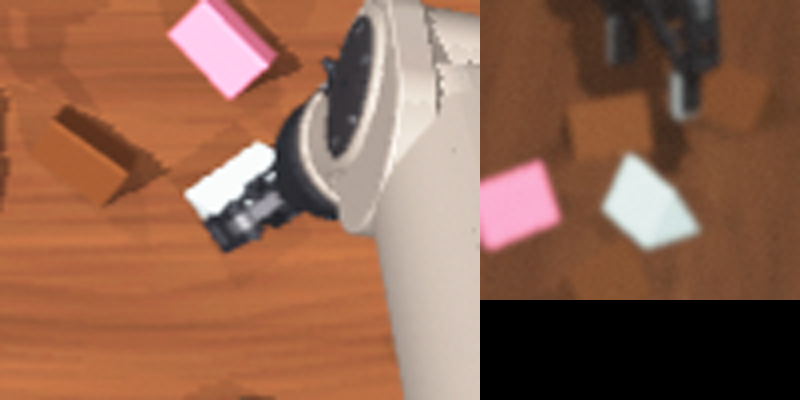

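The gripper hovers over the prism (top crop, finger at about (225,235)), with the line of the jaws along its length. Going down and watching the force.

Emit:
apply_moves(rows=[[[0.0,-0.0,0.1],[0,0,0]],[[0.0,0.0,0.2],[0,0,0]],[[0.0,0.0,0.27],[0,0,0]],[[0.0,0.0,0.3],[0,0,0]],[[0.0,0.0,0.344],[0,0,0]],[[0.0,0.0,0.344],[0,0,0]],[[0.0,0.0,0.344],[0,0,0]]])

```text
clock: 2.85
tcp_pos: [0.5121, -0.2351, 0.0342]
orientation: [2.998, 0.936, 0.001]
contact_force: [-0.2, -0.1, 0.3]
grip_width: 0.0854
gripper_force: 0.0
```

```bash
python3 -c "
from h import *
plan((.513,-.232,.034),-55)
f=grab_frame('top');g=grab_frame('side')
a=cv2.resize(f['frame'][150:250,350:470,::-1],(480,400),interpolation=cv2.INTER_CUBIC)
b=cv2.resize(g['frame'][110:185,290:370,::-1],(320,300),interpolation=cv2.INTER_CUBIC)
im=np.zeros((400,800,3),np.uint8);im[:,:480]=a;im[:300,480:]=b
cv2.imwrite('pics/c3.png',im)"
```

```text
t 2.85 tcp [ 0.5121 -0.2351  0.0342] yaw -55.310048992197956 w 0.0854491866117208
shift [ 0.0102 -0.0082  0.0008] turn [ 0.0002 -0.0001 -0.0017]
```

View pics/c3.png

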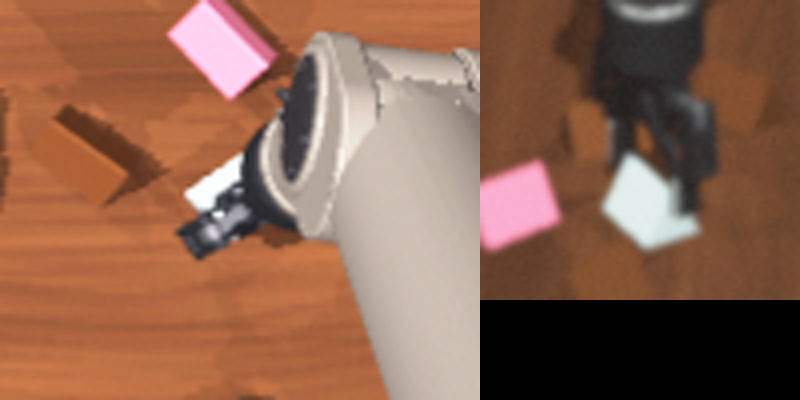

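The fingers straddle the ends: the near finger is at crop (690,190) in front of the end triangle (650,250)–(700,228). I shift sideways by 2 mm and close.

Emit:
apply_moves(rows=[[[0.008,-0.008,0],[0,0,0]],[[0.008,-0.008,0],[0,0,0]]])

```text
clock: 3.2
tcp_pos: [0.5125, -0.2319, 0.034]
orientation: [2.998, 0.937, 0.001]
contact_force: [-0.5, 0.4, -0.3]
grip_width: 0.0856
gripper_force: 0.0
```

Emit:
apply_moves(rows=[[[0,0,0],[0,0,0]],[[0,0,0],[0,0,0]],[[0,0,0],[0,0,0]],[[0,0,0],[0,0,0]],[[0,0,0],[0,0,0]],[[0,0,0],[0,0,0]]], jaw=-1, newtons=25)

```text
clock: 3.95
tcp_pos: [0.5123, -0.2322, 0.034]
orientation: [2.999, 0.936, 0.0]
contact_force: [-1.7, 1.8, 5.8]
grip_width: 0.0653
gripper_force: 28.5
```

Emit:
apply_moves(rows=[[[0,0,-0.04],[0,0,0]],[[0,0,-0.1],[0,0,0]],[[0,0,-0.25],[0,0,0]],[[0,0,-0.4],[0,0,0]],[[0,0,-0.5],[0,0,0]],[[0,0,-0.5],[0,0,0]]])

```text
clock: 4.7
tcp_pos: [0.5137, -0.2329, 0.1617]
orientation: [2.996, 0.935, 0.006]
contact_force: [0.0, 1.0, -1.1]
grip_width: 0.0654
gripper_force: 28.4
```

```bash
python3 -c "
from h import *
plan((.5156,.0654,.17),-9.8)
g=grab_frame('side');f=grab_frame('top')
print(proj(g,telemetry.get_obs()['tcp_pos']))
u,v=proj(g,telemetry.get_obs()['tcp_pos'])[0].astype(int)
cv2.imwrite('pics/c4.png',cv2.resize(g['frame'][v-40:v+50,u-45:u+45,::-1],(540,540),interpolation=cv2.INTER_CUBIC))"
```

```text
t 4.7 tcp [ 0.5137 -0.2329  0.1617] yaw -55.334411362908234 w 0.06535269239690336
shift [ 0.6852 -0.9769 -0.0358] turn [ 0.0017 -0.0003 -0.253 ]
[[332.4475 117.862 ]]
```

View pics/c4.png

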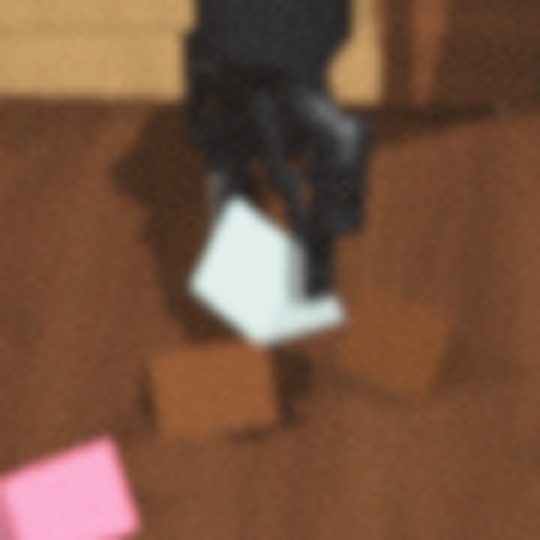

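The prism is held level by its end faces at crop (300,270), with the fingers about in the middle of the ends. Carry it over the empty place.

Emit:
apply_moves(rows=[[[0.685,-0.977,-0.036],[0,0,-0.253]],[[0.685,-0.977,-0.036],[0,0,-0.253]],[[0.685,-0.977,-0.036],[0,0,-0.253]],[[0.685,-0.977,-0.036],[0,0,-0.253]],[[0.685,-0.977,-0.036],[0,0,-0.253]],[[0.685,-0.977,-0.036],[0,0,-0.253]],[[0.685,-0.977,-0.036],[0,0,-0.253]],[[0.685,-0.977,-0.036],[0,0,-0.253]],[[0.685,-0.977,-0.036],[0,0,-0.253]]])

```text
clock: 5.92
tcp_pos: [0.514, 0.0647, 0.1675]
orientation: [2.405, 2.021, -0.001]
contact_force: [0.7, 0.3, -0.7]
grip_width: 0.0652
gripper_force: 28.4
```

```bash
python3 -c "
from h import *
plan((.5156,.0654,.1),-9.8)"
```

```text
t 5.92 tcp [0.514  0.0647 0.1675] yaw -9.909609470125586 w 0.06517732135338966
shift [0.0042 0.0059 0.2701] turn [-0.0001  0.0002 -0.0006]
```

Emit:
apply_moves(rows=[[[0.004,0.006,0.1],[0,0,0]],[[0.004,0.006,0.2],[0,0,0]],[[0.004,0.006,0.27],[0,0,0]],[[0.004,0.006,0.27],[0,0,0]]])

```text
clock: 6.42
tcp_pos: [0.5149, 0.0662, 0.0992]
orientation: [-2.402, -2.023, 0.003]
contact_force: [-0.4, 0.3, -0.9]
grip_width: 0.0655
gripper_force: 28.4
```

```bash
python3 -c "
from h import *
plan((.5156,.0654,.041),-9.8)
f=grab_frame('top');g=grab_frame('side')
a=cv2.resize(f['frame'][150:240,235:345,::-1],(440,360),interpolation=cv2.INTER_CUBIC)
b=cv2.resize(g['frame'][160:280,265:365,::-1],(360,432),interpolation=cv2.INTER_CUBIC)
im=np.zeros((432,800,3),np.uint8);im[:360,:440]=a;im[:,440:]=b
cv2.imwrite('pics/c5.png',im)"
```

```text
t 6.42 tcp [0.5149 0.0662 0.0992] yaw -9.802144872855552 w 0.06551365098556679
shift [-0.0026  0.0039  0.2329] turn [-0.0008  0.0003 -0.    ]
```

View pics/c5.png

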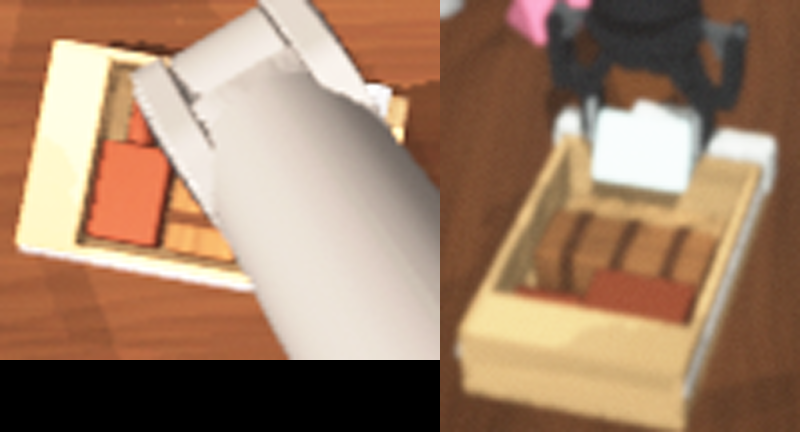

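The prism hangs level over the place; in the side crop its near lower edge is (592,180)–(690,193). I check where it sits in the tray frame.

```bash
python3 -c "
from h import *
g=grab_frame('side')
p=plane(g,[(306.8,209.5),(334,213.1)],.0655);a=np.radians(-9.8)
E=np.array([[np.cos(a),np.sin(a)],[-np.sin(a),np.cos(a)]])
print(p,(p[:,:2]-[.5255,.1225])@E.T)"
```

```text
[[0.5525 0.0873 0.0655]
 [0.4834 0.097  0.0655]] [[ 0.0326 -0.0301]
 [-0.0372 -0.0323]]
```

About 3 mm towards the shaker, so I correct while lowering.

Emit:
apply_moves(rows=[[[-0.01,0.004,0.0],[0,0,0]],[[-0.01,0.004,0.06],[0,0,0]],[[-0.01,0.004,0.11],[0,0,0]],[[-0.01,0.004,0.15],[0,0,0]],[[-0.01,0.004,0.18],[0,0,0]],[[-0.01,0.004,0.2],[0,0,0]],[[-0.01,0.004,0.2],[0,0,0]]])

```text
clock: 7.45
tcp_pos: [0.5161, 0.0642, 0.05]
orientation: [-2.402, -2.024, 0.001]
contact_force: [0.1, 0.2, -1.0]
grip_width: 0.0657
gripper_force: 28.4
```

Emit:
apply_moves(rows=[[[0,0,0.01],[0,0,0]],[[0,0,0.015],[0,0,0]],[[0,0,0.02],[0,0,0]],[[0,0,0.025],[0,0,0]],[[0,0,0.025],[0,0,0]]])

```text
clock: 8.07
tcp_pos: [0.5163, 0.0641, 0.044]
orientation: [2.403, 2.024, -0.0]
contact_force: [0.0, 0.1, -0.9]
grip_width: 0.0657
gripper_force: 28.4
```

Emit:
apply_moves(rows=[[[0,0,0.003],[0,0,0]],[[0,0,0.006],[0,0,0]],[[0,0,0.009],[0,0,0]],[[0,0,0.012],[0,0,0]],[[0,0,0.012],[0,0,0]]])

```text
clock: 8.7
tcp_pos: [0.5163, 0.0641, 0.041]
orientation: [-2.403, -2.024, 0.0]
contact_force: [0.5, 0.5, 0.1]
grip_width: 0.0652
gripper_force: 28.5
```

Emit:
apply_moves(rows=[[[0,0,0],[0,0,0]],[[0,0,0],[0,0,0]],[[0,0,0],[0,0,0]],[[0,0,0],[0,0,0]],[[0,0,0],[0,0,0]]], jaw=0.85)

```text
clock: 9.32
tcp_pos: [0.5163, 0.0641, 0.0411]
orientation: [2.403, 2.024, 0.0]
contact_force: [0.4, 0.0, 0.7]
grip_width: 0.0788
gripper_force: 0.0
```

Emit:
apply_moves(rows=[[[0,0,-0.05],[0,0,0]],[[0,0,-0.15],[0,0,0]],[[0,0,-0.3],[0,0,0]],[[0,0,-0.45],[0,0,0]],[[0,0,-0.5],[0,0,0]],[[0,0,-0.5],[0,0,0]]])

```text
clock: 10.07
tcp_pos: [0.5166, 0.0641, 0.1668]
orientation: [2.402, 2.023, 0.002]
contact_force: [0.9, 0.7, 0.2]
grip_width: 0.0788
gripper_force: 0.0
```

```bash
python3 -c "
from h import *
plan((.5065,.013,.17),80.2)
f=grab_frame('top');g=grab_frame('side')
a=cv2.resize(f['frame'][150:240,235:345,::-1],(440,360),interpolation=cv2.INTER_CUBIC)
b=cv2.resize(g['frame'][160:280,265:365,::-1],(360,432),interpolation=cv2.INTER_CUBIC)
im=np.zeros((432,800,3),np.uint8);im[:360,:440]=a;im[:,440:]=b
cv2.imwrite('pics/c6.png',im)"
```

```text
t 10.07 tcp [0.5166 0.0641 0.1668] yaw -9.789864122075725 w 0.07881340568912443
shift [-0.2082 -0.0051 -0.0127] turn [ 0.0005  0.0004 -0.4999]
```

View pics/c6.png

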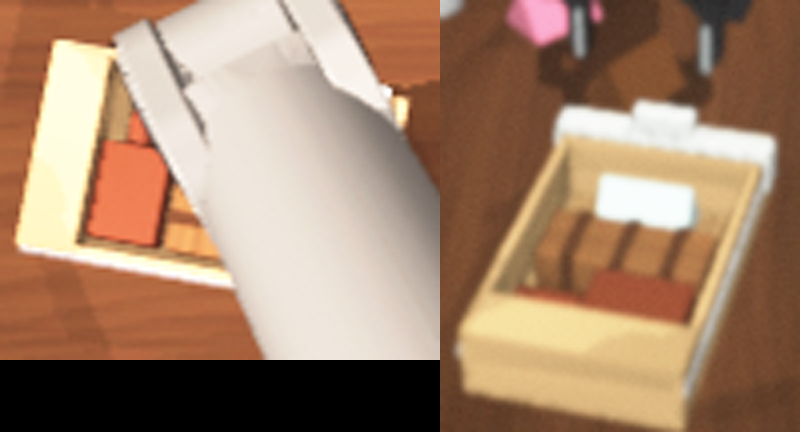

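The prism is seated on the pad (side crop (645,200)), its ridge below the rim, the bar still parked and its grip at (665,118). Next: shut the jaws, go behind the fin and push it gently.

Emit:
apply_moves(rows=[[[-0.2,0,0],[0,0,0]],[[-0.344,0,0],[0,0,0]],[[-0.344,0,0],[0,0,0]],[[-0.344,0,0],[0,0,0]],[[-0.344,0,0.1],[0,0,0]],[[-0.344,0,0.2],[0,0,0]],[[-0.344,0,0.25],[0,0,0]],[[-0.344,0,0.283],[0,0,0]],[[-0.344,0,0.283],[0,0,0]],[[-0.344,0,0.283],[0,0,0]]], jaw=-1)

```text
clock: 11.42
tcp_pos: [0.5022, -0.0205, 0.0959]
orientation: [2.402, 2.024, 0.001]
contact_force: [-1.0, 1.3, 0.5]
grip_width: 0.0001
gripper_force: 0.0
```

```bash
python3 -c "
from h import *
plan((.5008,-.0203,.096),-9.8)
g=grab_frame('side')
cv2.imwrite('pics/c7.png',cv2.resize(g['frame'][150:230,280:370,::-1],(720,640)[0:2],interpolation=cv2.INTER_CUBIC)[:600])"
```

```text
t 11.43 tcp [ 0.5022 -0.0205  0.0959] yaw -9.768300164274772 w 7.924349546179915e-05
shift [-0.0003 -0.0057 -0.0003] turn [ 0.0004 -0.0001  0.0002]
```

View pics/c7.png

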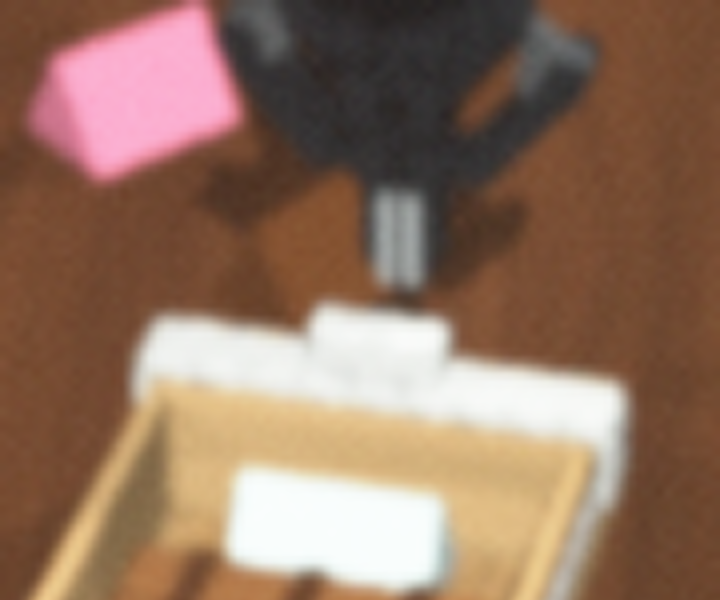

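The shut fingertips stand just behind the fin (tip at crop (400,290), fin top (380,320)). That was the last picture I may view, so from here I measure in numbers: first the tip height from that pixel and the fin's position.

```bash
cat >> h.py <<'E'
def tray(P): 
    a=np.radians(-9.8); P=np.atleast_2d(P)[:,:2]-[.5255,.1225]
    return P@np.array([[np.cos(a),np.sin(a)],[-np.sin(a),np.cos(a)]]).T
E
python3 -c "
from h import *
g=grab_frame('side'); t=telemetry.get_obs()['tcp_pos']
for z in (.055,.063,.071,.079): print(z,(proj(g,[t[0]+.0019,t[1]+.011,z])-[280,150])*8)
q=[280+380/8-.4,150+312/8-.4]
print('fin top centre',tray(plane(g,[q],.0805)),'tcp',tray(t))
"
```

```text
0.055 [[393.452  331.1778]]
0.063 [[393.306  311.5528]]
0.071 [[393.159  291.7894]]
0.079 [[393.0108 271.886 ]]
fin top centre [[ 0.0007 -0.11  ]] tcp [[ 0.0014 -0.145 ]]
```

Emit:
apply_moves(rows=[[[0,-0.006,0.012],[0,0,0]],[[0.04,-0.006,0.012],[0,0,0]],[[0.08,-0.006,0.012],[0,0,0]],[[0.11,-0.006,0.012],[0,0,0]],[[0.14,-0.006,0.012],[0,0,0]],[[0.17,-0.006,0.012],[0,0,0]],[[0.2,-0.006,0.012],[0,0,0]]])

```text
clock: 12.4
tcp_pos: [0.509, 0.0292, 0.0924]
orientation: [2.403, 2.024, 0.0]
contact_force: [1.0, -1.6, 1.0]
grip_width: 0.0
gripper_force: 0.8
```

```bash
cat > bar.py <<'E'
from h import *
# white bar end at the low-x side: seen in the side view, low-saturation bright blob inside tray hull
g=grab_frame('side'); o=telemetry.get_obs(); print(o['clock'],tray(o['tcp_pos']),o['contact_force'])
h=cv2.cvtColor(g['frame'],cv2.COLOR_RGB2HSV)
# sample along rim centre lines at bar-top height: white run along tray y
a=np.radians(-9.8);X=np.array([np.cos(a),np.sin(a)]);Y=np.array([-np.sin(a),np.cos(a)])
ys=np.arange(-.13,.131,.001)
for x in(-.068,-.055,-.045,.045,.055,.068):
    P=np.array([np.r_[np.array([.5255,.1225])+x*X+y*Y,.0625] for y in ys])
    uv=np.rint(proj(g,P)).astype(int); v=h[uv[:,1],uv[:,0]].astype(int)
    w=ys[(v[:,1]<45)&(v[:,2]>150)]
    print(x,len(w),(w.min(),np.median(w),w.max()) if len(w) else '')
E
python3 bar.py
```

```text
12.45 [[-0.0005 -0.0934]] [ 1.0353 -0.5032 -0.5295]
-0.068 35 (np.float64(-0.08899999999999997), np.float64(-0.07199999999999995), np.float64(-0.05499999999999994))
-0.055 35 (np.float64(-0.08999999999999997), np.float64(-0.07299999999999995), np.float64(-0.05599999999999994))
-0.045 56 (np.float64(-0.09199999999999997), np.float64(-0.06449999999999995), np.float64(1.1102230246251565e-16))
0.045 36 (np.float64(-0.09299999999999997), np.float64(-0.07549999999999996), np.float64(-0.05799999999999994))
0.055 35 (np.float64(-0.09299999999999997), np.float64(-0.07599999999999996), np.float64(-0.05899999999999994))
0.068 36 (np.float64(-0.09099999999999997), np.float64(-0.07349999999999995), np.float64(-0.05599999999999994))
```

The bar is moving freely (centre about −0.080 in the tray, small force). I go on in stages.

Emit:
apply_moves(rows=[[[0.04,0,0],[0,0,0]],[[0.08,0,0],[0,0,0]],[[0.12,0,0],[0,0,0]],[[0.16,0,0],[0,0,0]],[[0.2,0,0],[0,0,0]]])

```text
clock: 13.08
tcp_pos: [0.5173, 0.0789, 0.0923]
orientation: [2.402, 2.024, 0.0]
contact_force: [1.4, -2.6, -0.3]
grip_width: -0.0004
gripper_force: 0.9
```

Emit:
apply_moves(rows=[[[0.04,0,0],[0,0,0]],[[0.08,0,0],[0,0,0]],[[0.12,0,0],[0,0,0]],[[0.16,0,0],[0,0,0]],[[0.2,0,0],[0,0,0]]])

```text
clock: 13.7
tcp_pos: [0.5258, 0.1281, 0.0923]
orientation: [2.403, 2.024, -0.0]
contact_force: [0.6, -1.2, 0.3]
grip_width: 0.0001
gripper_force: 0.9
```

Emit:
apply_moves(rows=[[[0.04,0,0],[0,0,0]],[[0.08,0,0],[0,0,0]],[[0.12,0,0],[0,0,0]],[[0.16,0,0],[0,0,0]],[[0.2,0,0],[0,0,0]],[[0.2,0,0],[0,0,0]]])

```text
clock: 14.45
tcp_pos: [0.5339, 0.1784, 0.0923]
orientation: [-2.4, -2.025, -0.001]
contact_force: [-0.7, -0.6, -0.6]
grip_width: 0.0003
gripper_force: 0.0
```

```bash
python3 bar.py
```

```text
14.5 [[-0.0013  0.0558]] [ 0.5903 -0.3951 -0.5137]
-0.068 32 (np.float64(0.06400000000000017), np.float64(0.07950000000000018), np.float64(0.0950000000000002))
-0.055 32 (np.float64(0.06300000000000017), np.float64(0.07850000000000018), np.float64(0.0940000000000002))
-0.045 53 (np.float64(-0.019999999999999907), np.float64(0.06700000000000017), np.float64(0.0930000000000002))
0.045 33 (np.float64(0.062000000000000166), np.float64(0.07800000000000018), np.float64(0.0940000000000002))
0.055 33 (np.float64(0.061000000000000165), np.float64(0.07700000000000018), np.float64(0.0930000000000002))
0.068 34 (np.float64(0.060000000000000164), np.float64(0.07650000000000018), np.float64(0.0930000000000002))
```

Emit:
apply_moves(rows=[[[0.02,0,0],[0,0,0]],[[0.04,0,0],[0,0,0]],[[0.06,0,0],[0,0,0]],[[0.08,0,0],[0,0,0]],[[0.1,0,0],[0,0,0]],[[0.11,0,0],[0,0,0]],[[0.11,0,0],[0,0,0]]])

```text
clock: 15.38
tcp_pos: [0.539, 0.2045, 0.0925]
orientation: [-2.402, -2.024, -0.002]
contact_force: [0.9, -0.1, 0.5]
grip_width: 0.0001
gripper_force: 0.0
```

Emit:
apply_moves(rows=[[[0.004,0,0],[0,0,0]],[[0.008,0,0],[0,0,0]],[[0.012,0,0],[0,0,0]],[[0.012,0,0],[0,0,0]]])

```text
clock: 15.88
tcp_pos: [0.5396, 0.2069, 0.0924]
orientation: [2.403, 2.024, 0.001]
contact_force: [-0.0, -1.4, 0.6]
grip_width: -0.0004
gripper_force: 0.5
```

```bash
python3 bar.py
```

```text
15.925 [[-0.0005  0.0856]] [-0.0866 -0.9385  0.9201]
-0.068 31 (np.float64(0.09200000000000019), np.float64(0.1070000000000002), np.float64(0.12200000000000022))
-0.055 31 (np.float64(0.09200000000000019), np.float64(0.1070000000000002), np.float64(0.12200000000000022))
-0.045 52 (np.float64(-0.019999999999999907), np.float64(0.0955000000000002), np.float64(0.12100000000000022))
0.045 33 (np.float64(0.08800000000000019), np.float64(0.1040000000000002), np.float64(0.12000000000000022))
0.055 33 (np.float64(0.08700000000000019), np.float64(0.1030000000000002), np.float64(0.11900000000000022))
0.068 31 (np.float64(0.09000000000000019), np.float64(0.1050000000000002), np.float64(0.12000000000000022))
```

Emit:
apply_moves(rows=[[[0.004,0,0],[0,0,0]],[[0.008,0,0],[0,0,0]],[[0.012,0,0],[0,0,0]],[[0.012,0,0],[0,0,0]]])

```text
clock: 16.42
tcp_pos: [0.5399, 0.2099, 0.0923]
orientation: [-2.403, -2.024, -0.0]
contact_force: [0.2, -0.8, 1.5]
grip_width: -0.0001
gripper_force: 0.4
```

Emit:
apply_moves(rows=[[[0.004,0,0],[0,0,0]],[[0.008,0,0],[0,0,0]],[[0.008,0,0],[0,0,0]]])

```text
clock: 16.8
tcp_pos: [0.5402, 0.2118, 0.0923]
orientation: [-2.403, -2.024, -0.0]
contact_force: [0.2, -1.2, 0.0]
grip_width: 0.0001
gripper_force: 0.5
```

Emit:
apply_moves(rows=[[[-0.02,0,0],[0,0,0]],[[-0.08,0,0],[0,0,0]],[[-0.1,0,-0.1],[0,0,0]],[[-0.1,0,-0.3],[0,0,0]],[[-0.1,0,-0.5],[0,0,0]],[[-0.1,0,-0.5],[0,0,0]],[[-0.1,0,-0.5],[0,0,0]]])

```text
clock: 17.68
tcp_pos: [0.5355, 0.186, 0.2168]
orientation: [2.403, 2.023, -0.001]
contact_force: [-1.3, 0.6, 0.1]
grip_width: -0.0002
gripper_force: 0.0
```

```bash
python3 bar.py; python3 - <<'E'
from h import *
g=grab_frame('side');b=cv2.imread('pics/side0.png')[...,::-1]
for n,(u,v) in dict(ring=(395,166),bell=(263,152),box=(326,340)).items():
    s=np.s_[v-12:v+12,u-14:u+14]; print(n,np.abs(g['frame'][s].astype(int)-b[s]).mean())
E
```

```text
17.725 [[-0.0013  0.0641]] [ 0.168   0.1815 -0.6764]
-0.068 30 (np.float64(0.0960000000000002), np.float64(0.11050000000000021), np.float64(0.12500000000000022))
-0.055 31 (np.float64(0.0950000000000002), np.float64(0.11000000000000021), np.float64(0.12500000000000022))
-0.045 48 (np.float64(-0.019999999999999907), np.float64(0.1005000000000002), np.float64(0.12400000000000022))
0.045 32 (np.float64(0.0960000000000002), np.float64(0.11150000000000021), np.float64(0.12700000000000022))
0.055 50 (np.float64(-0.121), np.float64(0.1015000000000002), np.float64(0.12600000000000022))
0.068 47 (np.float64(-0.127), np.float64(0.1020000000000002), np.float64(0.12500000000000022))
ring 1.7385912698412698
bell 2.5570436507936507
box 2.1240079365079363
```

```bash
python3 -c "
from h import *
print(job.hand_in())"
```

```text
the job is handed in; nothing more can be done
None
```

The job is handed in, with no verdict returned: the prism was set down in the empty place with its ridge below the rim, the bar slid to within about 1 mm of its far stop (from the images) with at most about 3 N on the tool, and both were let go; the ring, bell and grey box look unmoved.

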